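Tip the setting disc out of the tray and secure it on the checking fixture

TASK

Lift the tilting tray by its handle so that the steel disc slides by itself out from under the clear cover into the tray's front corner, and lower the tray gently back onto its rest with the disc still in that corner. Then pick the disc out of the corner, lay it flat and centred on the round anvil of the checking fixture and let go, and afterwards turn the T-handled extension in the fixture's bore clockwise as far as it goes, so that the keeper arm lies over the disc. Do not drop the disc or the tray, and leave the stand, the flanged hub and the black case where they are.

Things in the scene. Friction and masses are not known exactly. Their poses are not given: they have to be found in the camera images.
- tray_base: Dark steel frame fixed to the bench, carrying the tilting tray. Origin on the bench below the tray's middle; z up, x from the tray's front corner to its handle (roughly away from the robot, yaw to 0.45 either way). With the tray down it spans x -95 to +118, y -85 to +85 mm. Below the front corner and the finger slot it is free down to 6 mm above the bench.
- tray (a joint): Tilt of the 450 g metal tray (grey walls, dark floor), rad: 0 = level on its rest; grows as the handle end is lifted; stop at 0.75. Nothing holds it up: let go, it falls back. Disc and pan are smooth (friction 0.24 to 0.36): the disc slides only beyond about 0.35 rad; 0.55 is ample. Hinge axis along tray_base y at its x = -88 mm, 23 mm above the bench.
- tray_handle (a point): Middle of the handle: round dark bar, 12 mm thick, 80 mm long along y (about 60 mm free between its supports), at tray_base x +112 mm, 87 mm above the bench when down. It moves on an arc about the hinge axis, from which it lies 200 mm along x and 47 mm up. Pinch it from above, fingers closing along x (28 mm free to the rear wall); it turns between them as the tray tilts.
- tray_corner (a point): On the tray floor's top face (40 mm above the bench when down), where the disc's underside centre lies when it touches both fences: tray_base x -63 mm, y 0. The fences, 11 mm high, meet at 90 degrees pointing to -x but stop short of the apex: an opening 28 mm wide where the 4 mm floor ends too, so a finger fits in front of the disc's rim. Axes turn with the tray.
- disc: Plain steel setting disc, 52 mm in diameter, 6 mm thick, 70 to 140 g, with a small dark centre dot on top. Origin at the centre of its underside, z up. It starts lying flat on the tray floor under the clear cover, anywhere in the rear part.
- fixture: Grey checking fixture fixed to the bench: base plate 190 x 90 x 14 mm, origin at the centre of its underside, x from the anvil towards the bored housing (roughly away from the robot, yaw up to 0.5 either way). Round steel anvil at x = -45 mm; dark round housing of 48 mm diameter, 85 mm high, at x = +45 mm.
- anvil_top (a point): Centre of the anvil's flat top, 42 mm above the bench. The anvil is a steel cylinder of 38 mm diameter, so the disc laid on it overhangs 7 mm all round and fingertips can reach below it (28 mm down to the base plate). Axes as fixture.
- keeper (a joint): Turn of the socket extension on the nut at the bottom of the bore, rad: starts at 0 to 0.25, grows clockwise from above, stop at 1.36; stays where left (friction 0.06 N m). It carries the keeper: a steel arm 18 mm wide, reaching 78 mm from the bore axis, underside 4 mm above a disc on the anvil. At 1.3 it points to the anvil and covers the disc's rim; at 0 it points sideways, clear.
- keeper_grip (a point): Centre of the T-bar on top of the extension, on the bore axis 117 mm above the bench. The bar is 12 mm thick along its own x, 50 mm long along its own y, 18 mm high (top at 126 mm), free down to the housing's top at 85 mm. Axes turn with the extension (at joint 0 they equal fixture's).
- stand: Bystander: small post stand, round base 60 mm in diameter, post with a black block, 150 mm tall, loose, between the tray and the fixture. Origin under its centre.
- hub: Bystander: flanged steel hub, 84 mm in diameter, 46 mm high, loose, beyond the work. Origin under its centre.
- gauge_case: Bystander: closed black case 70 x 40 x 25 mm, loose, between tray and fixture on the robot's side. Origin under its centre.
- tray_slot (a point): Centre, at floor level, of a finger slot right through the tray floor behind the front corner: 34 mm along x, 30 mm along y, centre 38 mm from tray_corner towards the handle. With the tray down, two fingers closing along x, one in this slot and one in front of the corner, can reach 10 mm below the floor on either side of the disc.
- cover_edge (a point): Middle of the front edge (steel strip) of the tray's clear cover, 25 mm above the floor (cover underside 22 mm above it). The cover reaches from here 78 mm back to the rear wall, over the pan's whole width (140 mm inside), and belongs to the tray.

How it is judged:
On the way, in this order (a step that is already met when the one before it is completed fails the run):
1. the tray is tipped (over 0.2 rad) and the disc has slid into its front corner (within 10 mm) without the fingers on it (value of joint tray above 0.2 rad and distance between disc and tray_corner below 0.01 m and contact force between the fingers and disc below 0.3 N), for 0.1 s.
2. the tray is down on its rest again (under 0.05 rad) with the disc still in the corner (within 10 mm) (value of joint tray below 0.05 rad and distance between disc and tray_corner below 0.01 m), for 0.1 s.
3. the disc lies flat and centred (within 8 mm) on the anvil, let go, while the keeper is still swung aside (under 0.9 rad) (horizontal distance between disc and anvil_top below 0.008 m and z of disc in the frame of anvil_top between -0.004 and 0.004 m and angle between disc's own z axis and vertical below 0.06 rad and contact force between the fingers and disc below 0.3 N and value of joint keeper below 0.9 rad), for 0.2 s.
At the end, for the whole second after the job is handed in: The disc lies flat (within 0.06 rad) and at rest on the anvil, its centre within 8 mm of the anvil's and its underside within 4 mm of the anvil's top height, released; the keeper is turned beyond 1.2 rad, over the disc; the tray is down (under 0.05 rad) (horizontal distance between disc and anvil_top below 0.008 m and z of disc in the frame of anvil_top between -0.004 and 0.004 m and angle between disc's own z axis and vertical below 0.06 rad and contact force between the fingers and disc below 0.3 N and value of joint keeper above 1.2 rad and value of joint tray below 0.05 rad and linear speed of disc below 0.02 m/s); the robot touches nothing.
It fails at once if the disc falls off tray or anvil to the bench (its underside centre below 20 mm) (height (world z) of disc below 0.02 m).
It fails at once if the tray is dropped (falling faster than 2.5 rad/s) (velocity of joint tray below -2.5 rad/s).
It fails at once if a bystander (stand, hub or case) is moved by more than 25 mm or tipped (distance of any of stand, hub, gauge_case from where it was at the start of the episode above 0.025 m or angle between any of stand, hub, gauge_case's own z axis and vertical above 0.3 rad).
It also fails if it takes over 72 s, if anything falls off the work surface, if the arm or the gripper's body presses on something with over 40 N, if the wrist force passes 120 N, or if a joint passes its speed limit or range.

ROBOT

A 7-joint arm with a two-finger parallel gripper is mounted at the origin on the work surface. World frame = base frame: x ahead of the robot, y to its left, z up, the work surface at z = 0. Lengths are in m, angles in rad, forces in N, time in s.
With the tool pointing down it reaches from about 0.35 to 0.9 m from the base axis. Payload 19.9 kg.
Tool frame: the origin (TCP) lies at the very end of the fingers, on their centre line; the grasp point (between the pads) lies 19 mm behind it (robot.grip_point_offset is the distance from the TCP to the grasp point, in m); z points along the fingers, y is the direction in which the jaws open and shut (so a half turn about z gives the same grasp; the last joint's range is limited). The gripper opens to 94 mm and grips with 3 to 60 N. Pads are 16 mm wide; open, the fingers measure 119 mm over their backs; the gripper's body (75 mm by 177 mm) begins 78 mm behind the grasp point.
Start: joints at [1.075, 0.417, -0.01, 1.614, 0.005, 1.111, -0.053], TCP at [0.275, -0.561, 0.205] pointing down, gripper open.
Joint ranges: [-2.81, 2.81], [-0.39, 2.02], [-1.27, 1.25], [0.06, 2.57], [-1.19, 4.33], [0.19, 2], [-2.82, 2.82]. Speed limits (rad/s): [1.89, 1.89, 2.39, 2.39, 3.01, 3.01, 3.01].

INTERFACE

Orientations are given as a unit quaternion [w, x, y, z].
In Python, from station import robot gives the robot as it stands. Calls block until the motion is done:
- robot.movep(position, orientation): joint-space move of the TCP to a pose.
- robot.move_l(position, rate=0.15, rotation=None, f_stop=None): straight line of the TCP; rotation=None keeps the orientation; rate is the mean speed in m/s. With f_stop (N) it stops when the force on the tool has changed by that much, and returns True; else False.
- robot.movej(angles): joint-space move.
- robot.open_gripper() and robot.grab(): open the fingers fully, or close them until they stop; the grip force is fixed at half the most.
- robot.wait(seconds).
- robot.inverse_kinematics(position, orientation): joint angles nearest the present ones, or None.
- robot.get_obs(): the state.
- robot.read_camera(name): name is "scene" or "top" or "wrist"; returns the picture (420x560x3 uint8, blue, green, red); there is no depth.
- robot.calibration(name): a dict with "fx", "fy", "cx", "cy" (pixels), "xyz" and "rotation" of the camera in the world. Camera axes: x right, y up, looking along -z (the intrinsics and any distortion apply to the point x, -y, -z); pixel columns grow to the right and rows downward; lengths in m; the calibration is good to about 2 mm. A picture is of the moment at which its call begins: read the wrist's pose just before it. calibration takes no time and is no camera call; for the wrist camera it gives the pose at the moment of the call.
A pose or a line that the arm cannot do raises robot.IKError and nothing moves.
- robot.job_done(): hands the job in, once; it reports no verdict.
Trained networks look in the newest picture that a camera, given by its name, has taken for a name from the list of things; names that differ only in an ending like _2 or _b are one class to them, and where a whole thing is asked for, a point or a joint stands for the part that bears it (a point fixed in the world has none). Each returns a list of dicts, best first, with "score" (0 to 1); they miss things now and then, are a little off and sometimes report something else, mostly with a low value. They report only what shows in the picture. A call takes as long as a camera call.
- robot.find_in(camera, label): "uv" ([column, row] in pixels, amid what is visible of it).
- robot.masks_of(camera, label): "region" (420x560 bool, what is visible of it) and "uv" ([column, row] in pixels, amid what is visible of it).
The state is a dict: "clock": time; "q": joint angles; "joint_velocities": joint speeds; "joint_torque": joint torques, N m; "tool_pos": TCP position; "eef_rot": TCP orientation; "ft_force": force on the tool from outside, world axes, zero at the start; "wrist_torque": the same for the moment, N m; "gripper_width": finger opening in m.
Only numpy, scipy, OpenCV 4.12 (cv2) and the standard library are available. Lean on these libraries where they do the work, as an engineer would, in place of code of your own. Each camera call takes 0.05 s, during which the arm holds its last target.

## Working session

There is one attempt and no reset: what is moved stays moved. The work goes in short steps, each a Python script; the robot and the scene stay as the last script left them, time stands still between calls to the robot, and variables do not carry over. Pictures are saved under pics/ and viewed, and the job is handed in when it is done.

```bash
ls; mkdir -p pics; python3 - <<'E'
from station import robot
import cv2
for n in ["scene","top","wrist"]:
    im=robot.read_camera(n); cv2.imwrite(f"pics/{n}0.png",im); c=robot.calibration(n); print(n,c)
o=robot.get_obs(); print(o)
for n in ["scene","top"]:
    for l in ["tray_base","tray","tray_handle","tray_corner","disc","fixture","anvil_top","keeper","keeper_grip","stand","hub","gauge_case","tray_slot","cover_edge"]:
        try: print(n,l,[(r["score"].__round__(2),[round(float(x)) for x in r["uv"]]) for r in robot.find_in(n,l)[:3]])
        except Exception as e: print(n,l,e)
print(robot.get_obs()["clock"])
E
```

```text
pics
scene {'fx': 436.14731346555857, 'fy': 436.14731346555857, 'cx': 275.9867556346132, 'cy': 208.06826026171316, 'xyz': array([1.17478827, 0.20282966, 0.5656307 ]), 'rotation': array([0.50282551, 0.25282848, 0.36047565, 0.74384244])}
top {'fx': 422.7840895875848, 'fy': 422.7840895875848, 'cx': 277.64511642747016, 'cy': 207.7245577739865, 'xyz': array([ 0.50153446, -0.01122767,  1.04578342]), 'rotation': array([-0.69988863, -0.0266282 ,  0.03695528,  0.71279812])}
wrist {'fx': 348.554230317252, 'fy': 348.554230317252, 'cx': 283.3723637210106, 'cy': 208.7062659694126, 'xyz': array([ 0.33308753, -0.53155227,  0.38374812]), 'rotation': array([ 0.84274823, -0.09741607,  0.06129738, -0.52585945])}
{'clock': 0.15, 'q': array([ 1.07451068,  0.4178269 , -0.0103286 ,  1.61403975,  0.00468676,
        1.11070944, -0.05298096]), 'joint_velocities': array([-0.00128815, -0.00168217,  0.00052023, -0.00220814,  0.00037333,
        0.00044088,  0.00049523]), 'joint_torque': array([-4.59282674e-04, -8.51529408e+01,  6.38628323e-01, -4.26136780e+01,
       -4.88293776e-02,  1.72864285e-02,  1.7671884
[... 740 characters left out ...]
, 241])]
scene gauge_case [(0.89, [310, 193]), (0.28, [392, 226])]
scene tray_slot [(0.96, [392, 229]), (0.61, [387, 235])]
scene cover_edge [(0.85, [391, 232])]
top tray_base [(0.6, [193, 240])]
top tray [(0.74, [189, 241]), (0.6, [338, 229])]
top tray_handle [(0.68, [189, 241])]
top tray_corner [(0.87, [191, 242])]
top disc []
top fixture [(0.95, [336, 232])]
top anvil_top [(0.72, [337, 228]), (0.38, [359, 216])]
top keeper [(0.91, [355, 215]), (0.6, [265, 277])]
top keeper_grip [(0.83, [359, 216]), (0.58, [337, 226])]
top stand [(0.91, [266, 207]), (0.38, [189, 244])]
top hub [(0.75, [269, 141])]
top gauge_case []
top tray_slot [(0.73, [189, 240])]
top cover_edge [(0.98, [190, 243])]
1.55
```

View pics/top0.png

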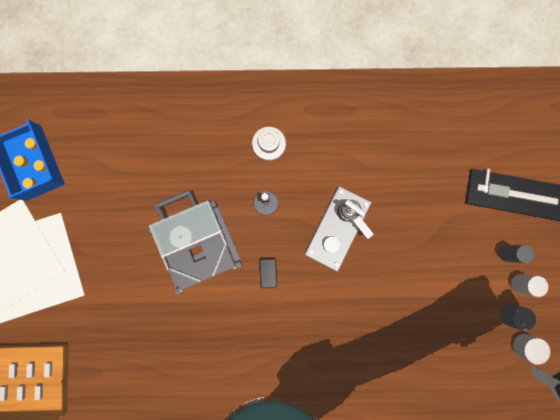

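View pics/scene0.png

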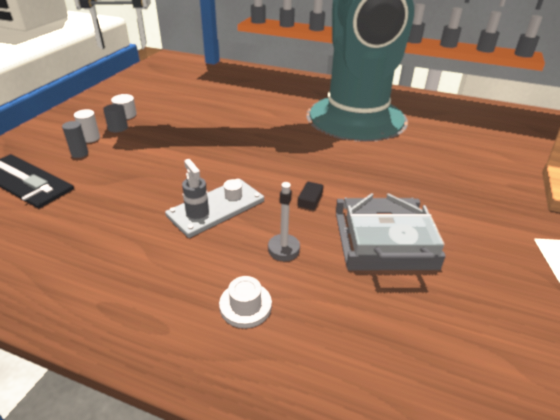

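```bash
python3 - <<'E'
import cv2
im=cv2.imread("pics/top0.png")
a=im[160:320,130:260]; cv2.imwrite("pics/top0_tray.png",cv2.resize(a,None,fx=4.5,fy=3.7,interpolation=cv2.INTER_CUBIC) if 0 else cv2.resize(a,None,fx=3.7,fy=3.7,interpolation=cv2.INTER_CUBIC))
a=im[170:290,280:420]; cv2.imwrite("pics/top0_fix.png",cv2.resize(a,None,fx=5,fy=5,interpolation=cv2.INTER_CUBIC))
E
```

```text
(no output)
```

View pics/top0_tray.png

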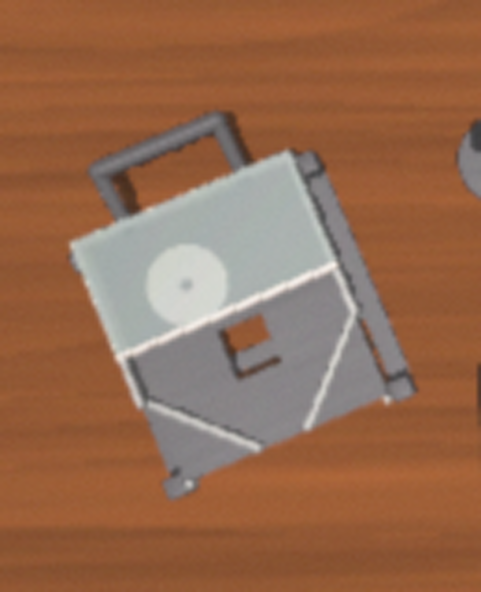

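View pics/top0_fix.png

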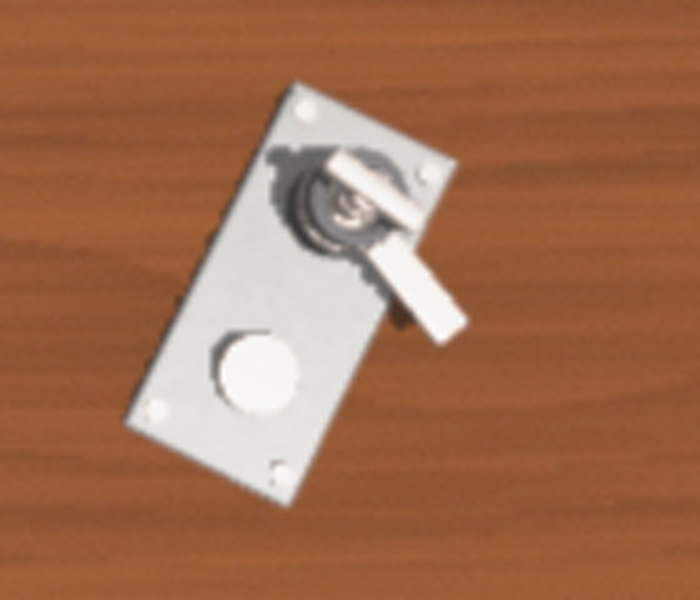

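View pics/wrist0.png

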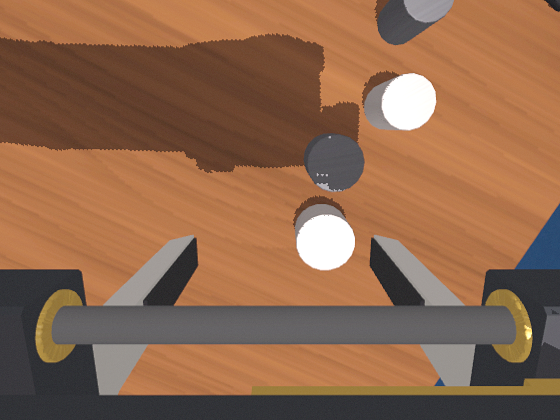

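The top view shows the tray at about (190,240), with the disc under the cover at (180,237). The fixture is at about (338,228), with its anvil at (332,245) and T-bar at (355,208). The keeper is swung aside. Next I'll fit the poses from pixel features.

```bash
cat > h.py <<'E'
import numpy as np
from scipy.spatial.transform import Rotation as R
from scipy.optimize import least_squares
def rot(q): return R.from_quat([q[1],q[2],q[3],q[0]])
def proj(c,P):
    P=np.atleast_2d(P); p=rot(c["rotation"]).inv().apply(P-np.array(c["xyz"]))
    x,y,z=p[:,0],-p[:,1],-p[:,2]
    return np.c_[c["fx"]*x/z+c["cx"],c["fy"]*y/z+c["cy"]]
def back(c,uv,z):
    uv=np.atleast_2d(uv); d=np.c_[(uv[:,0]-c["cx"])/c["fx"],-(uv[:,1]-c["cy"])/c["fy"],-np.ones(len(uv))]
    d=rot(c["rotation"]).apply(d); o=np.array(c["xyz"]); t=(z-o[2])/d[:,2]
    return o+d*t[:,None]
def T(pose,L):
    x,y,a=pose; L=np.atleast_2d(L).astype(float); c,s=np.cos(a),np.sin(a)
    return np.c_[x+c*L[:,0]-s*L[:,1],y+s*L[:,0]+c*L[:,1],L[:,2]]
def fit(obs,p0):  # obs: list of (cam, local pts, uv)
    f=lambda p: np.concatenate([(proj(c,T(p,L))-uv).ravel() for c,L,uv in obs])
    r=least_squares(f,p0,loss="soft_l1"); return r.x,r.fun
def down(phi):
    # tool z down, tool y (jaws) along world direction angle phi
    y=np.array([np.cos(phi),np.sin(phi),0]); z=np.array([0,0,-1.]); x=np.cross(y,z)
    q=R.from_matrix(np.c_[x,y,z]).as_quat(); return np.array([q[3],q[0],q[1],q[2]])
E
python3 - <<'E'
from h import *
from station import robot
c=robot.calibration("top"); 
tr=lambda a: np.array(a)/3.7+[130,160]
fx=lambda a: np.array(a)/5+[280,170]
np.set_printoptions(precision=4,suppress=True)
tl=np.array([[.112,.04,.087],[.112,-.04,.087],[-.025,0,.040],[.0,.07,.065],[.0,-.07,.065]])
# cover edge x: rear wall inside - .078 ; unknown -> only use bar, slot; fence ends (opening +-14) 
uvb=tr([[95,168],[222,118]]); uvs=tr([[250,334]]); 
print("bar",back(c,uvb,.087)); print("slot",back(c,uvs,.04)); print("cover",back(c,tr([[118,356],[338,265]]),.065)); print("fence",back(c,tr([[148,402],[260,447],[307,428],[355,312]]),.051))
b=back(c,uvb,.087); d=b[0]-b[1]; print("yaw",np.arctan2(-d[0],d[1]))
p,f=fit([(c,tl[:2],uvb),(c,tl[2:3],uvs)],[b.mean(0)[0]-.11,b.mean(0)[1],0]); print(p,f)
pl=np.array([[.095,.045,.014],[.095,-.045,.014],[-.095,-.045,.014],[-.095,.045,.014],[-.045,0,.042]])
p,f=fit([(c,pl,fx([[295,80],[457,160],[290,507],[125,422],[258,373]]))],[.5,-.15,-.4]); print(p,f)
print("tbar",back(c,fx([[330,158],[420,222]]),.126),back(c,fx([[455,335]]),.052),T(p,[.045,0,.126]))
print("disc",back(c,tr([187,284]),.046)); print(back(c,[[266,207],[269,141],[267,273]],0.02))
E
```

```text
bar [[0.5981 0.2506 0.087 ]
 [0.6276 0.1729 0.087 ]]
slot [[0.4946 0.1642 0.04  ]]
cover [[0.4827 0.2416 0.065 ]
 [0.5367 0.1049 0.065 ]]
fence [[0.4534 0.2263 0.051 ]
 [0.424  0.1561 0.051 ]
 [0.4352 0.1267 0.051 ]
 [0.5073 0.096  0.051 ]]
yaw 0.3637442158030685
[0.5096 0.1723 0.3667] [ 0.3725 -0.7624 -0.9526 -0.3495  0.377   3.5594]
[ 0.5417 -0.1747 -0.4863] [-0.1034 -0.4536  0.289  -0.0595 -0.1365  0.1444 -0.3699  0.3153  0.3191
  0.0099]
tbar [[ 0.5952 -0.1756  0.126 ]
 [ 0.5664 -0.2141  0.126 ]] [[ 0.518  -0.2449  0.052 ]] [[ 0.5815 -0.1958  0.126 ]]
disc [[0.527 0.203 0.046]]
[[ 0.5962  0.0012  0.02  ]
 [ 0.7598 -0.0089  0.02  ]
 [ 0.437   0.0014  0.02  ]]
```

```bash
python3 - <<'E'
from h import *
from station import robot
np.set_printoptions(precision=4,suppress=True)
o=robot.get_obs(); c=robot.calibration("wrist")
Rt=rot(o["eef_rot"]); print("cam in tool",Rt.inv().apply(np.array(c["xyz"])-o["tool_pos"])); print("axes cam in tool\n",(Rt.inv()*rot(c["rotation"])).as_matrix())
tp=np.array([.5096,.1723]);yaw=.366
for phi in (yaw,yaw+np.pi,yaw+np.pi/2,yaw-np.pi/2):
    for pos in ([.613,.212,.075],[.55,.19,.25],[.44,.145,.03],[.52,.15,.25]):
        try: print(phi,pos,robot.inverse_kinematics(pos,down(phi)))
        except Exception as e: print(phi,pos,e)
E
```

```text
cam in tool [ 0.0657 -0.001  -0.1788]
axes cam in tool
 [[ 0.0002  0.9735  0.2286]
 [ 1.     -0.0001 -0.0001]
 [-0.0001  0.2286 -0.9735]]
0.366 [0.613, 0.212, 0.075] [ 0.1094  0.709  -0.7069  1.6338  0.5272  0.9981 -0.4053]
0.366 [0.55, 0.19, 0.25] [ 0.258   0.4141 -0.8422  1.6512  0.325   1.2232 -0.2884]
0.366 [0.44, 0.145, 0.03] [ 0.3239  0.5531 -0.853   2.116   0.6251  0.7426 -0.5712]
0.366 [0.52, 0.15, 0.25] [ 0.3494  0.324  -0.84    1.7493  0.2589  1.1837 -0.1977]
3.507592653589793 [0.613, 0.212, 0.075] [-1.0655  0.8989  1.0786  1.6768 -0.8717  1.1223 -2.5052]
3.507592653589793 [0.55, 0.19, 0.25] [-1.1753  0.4904  1.0859  1.6976 -0.457   1.2352 -2.7579]
3.507592653589793 [0.44, 0.145, 0.03] [-1.2299  0.6995  1.0813  2.162  -0.8833  0.8261 -2.3528]
3.507592653589793 [0.52, 0.15, 0.25] [-1.1919  0.3815  1.0881  1.7957 -0.3638  1.1859 -2.7687]
1.9367963267948967 [0.613, 0.212, 0.075] [ 0.1629  0.7409 -0.7942  1.6319  0.5975  1.0272  1.1172]
1.9367963267948967 [0.55, 0.19, 0.25] [ 0.4036  0.5035 -1.0789  1.6472  0.4612  1.2723  1.1735]
1.9367963267948967 [0.44, 0.145, 0.03] [ 0.4791  0.6724 -1.0724  2.1122  0.8137  0.8522  0.8444]
1.9367963267948967 [0.52, 0.15, 0.25] [ 0.5019  0.398  -1.062   1.7455  0.3691  1.2174  1.2789]
-1.2047963267948965 [0.613, 0.212, 0.075] [ 0.0737  0.691  -0.6506  1.6351  0.4828  0.9818 -1.9449]
-1.2047963267948965 [0.55, 0.19, 0.25] [ 0.2639  0.4168 -0.8509  1.6511  0.3295  1.2246 -1.8628]
-1.2047963267948965 [0.44, 0.145, 0.03] [ 0.1499  0.4779 -0.6321  2.1208  0.4497  0.6754 -1.9917]
-1.2047963267948965 [0.52, 0.15, 0.25] [ 0.3196  0.314  -0.8     1.7501  0.242   1.1795 -1.754 ]
```

```bash
cat > s1.py <<'E'
from h import *
from station import robot
import cv2,pickle
np.set_printoptions(precision=4,suppress=True)
ph=.366
def shot(n):
    robot.wait(.15); c=robot.calibration("wrist"); im=robot.read_camera("wrist"); cv2.imwrite(f"pics/{n}.png",im); pickle.dump(c,open(f"pics/{n}.pkl","wb"))
def go(p,phi):
    q=robot.inverse_kinematics(p,down(phi)); robot.movep(p,down(phi)); print(robot.get_obs()["tool_pos"],robot.get_obs()["q"],robot.get_obs()["clock"])
if __name__=="__main__":
    go([.564,-.269,.26],ph); shot("w_fix")
    go([.542,.088,.26],ph); shot("w_tray")
E
python3 s1.py
```

```text
[ 0.5633 -0.2705  0.2597] [ 0.7181  0.4056 -0.4316  1.5381  0.1761  1.237   0.6224] 3.0833
[0.5424 0.0866 0.2599] [ 0.3047  0.2869 -0.6287  1.722   0.1804  1.1912 -0.0075] 4.625
```

View pics/w_fix.png

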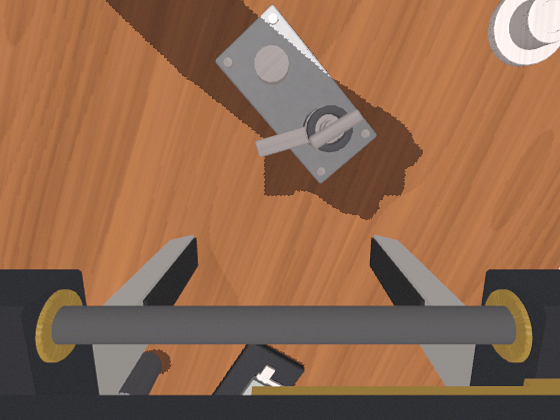

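View pics/w_tray.png

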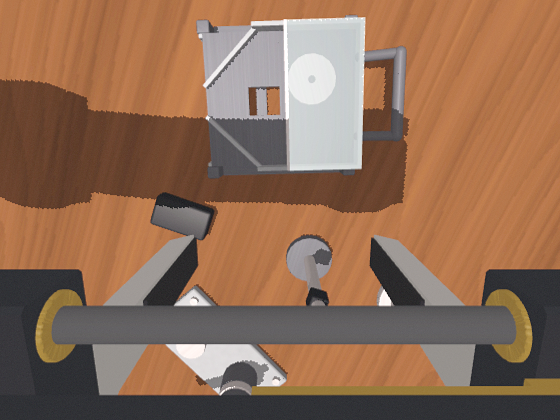

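Both wrist views are clear: tray handle bar at about (400,93), slot at (263,101), anvil at (271,64) and T-bar at (335,130). I'll zoom in for features.

```bash
python3 - <<'E'
import cv2
im=cv2.imread("pics/w_tray.png"); cv2.imwrite("pics/w_tray_z.png",cv2.resize(im[5:190,185:415],None,fx=3.2,fy=3.2,interpolation=cv2.INTER_CUBIC))
im=cv2.imread("pics/w_fix.png"); cv2.imwrite("pics/w_fix_z.png",cv2.resize(im[0:190,205:385],None,fx=3.1,fy=3.1,interpolation=cv2.INTER_CUBIC))
E
```

```text
(no output)
```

View pics/w_tray_z.png

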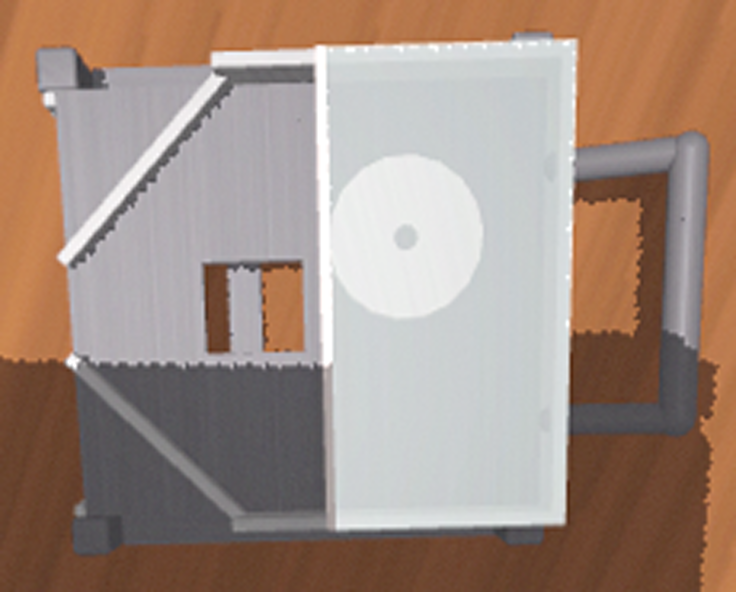

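View pics/w_fix_z.png

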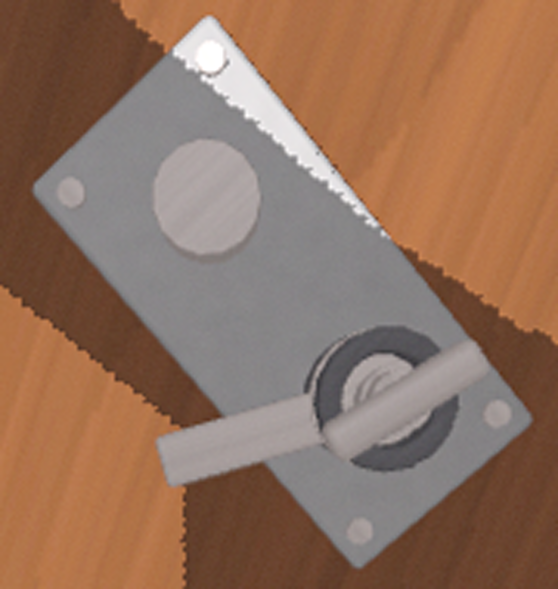

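```bash
python3 - <<'E'
from h import *
import pickle
from station import robot
np.set_printoptions(precision=4,suppress=True)
ct=robot.calibration("top"); cw=pickle.load(open("pics/w_tray.pkl","rb")); cf=pickle.load(open("pics/w_fix.pkl","rb"))
W=lambda a: np.array(a)/3.2+[185,5]-.35
F=lambda a: np.array(a)/3.1+[205,0]-.35
tr=lambda a: np.array(a)/3.7+[130,160]-.37
fx=lambda a: np.array(a)/5+[280,170]-.4
sl=np.array([[-.042,.015,.04],[-.008,.015,.04],[-.008,-.015,.04],[-.042,-.015,.04]])
suv=W([[204,262],[303,262],[303,353],[204,353]])
p,f=fit([(cw,sl,suv)],[.51,.17,.366]); print("slot only",p,f)
cov=W([[321,45],[333,527],[577,41],[566,524]]); print("cover in tray frame")
def loc(p,P):
    d=P[:,:2]-p[:2]; c,s=np.cos(p[2]),np.sin(p[2]); return np.c_[c*d[:,0]+s*d[:,1],-s*d[:,0]+c*d[:,1],P[:,2]]
p2=np.array([*p[:2],p[2]])
print(loc(p2,back(cw,cov,.065)))
bar=W([[689,145],[679,425]])
for z in (.070,.087): print(z,loc(p2,back(cw,bar,z)), loc(p2,back(ct,tr([[95,168],[222,118]]),z)))
# yaw from cover edges
P=back(cw,cov,.065); print("yaw",[np.arctan2(-(a-b)[0],(a-b)[1]) for a,b in ((P[0],P[1]),(P[2],P[3]))],[np.arctan2((b-a)[1],(b-a)[0]) for a,b in ((P[0],P[2]),(P[1],P[3]))])
Pt=back(ct,tr([[118,356],[338,265]]),.065); print(loc(p2,Pt))
b=back(cw,bar,.087); print("bar yaw",np.arctan2(-(b[0]-b[1])[0],(b[0]-b[1])[1]))
print("disc",loc(p2,back(cw,W([405,237]),.046)))
pl=np.array([[-.095,.045,.014],[-.095,-.045,.014],[.095,-.045,.014],[.095,.045,.014],[-.045,0,.042]])
pf,f=fit([(cf,pl,F([[210,14],[35,188],[358,568],[531,418],[207,196]]))],[.54,-.17,-.48]); print("fixture",pf,f)
tb=back(cf,F([[473,350],[338,448]]),.126); print("tbar top",tb,tb.mean(0),np.arctan2(-(tb[0]-tb[1])[0],(tb[0]-tb[1])[1]),T(pf,[[.045,0,.126],[-.045,0,.042]]))
pp,f=fit([(cf,pl,F([[210,14],[35,188],[358,568],[531,418],[207,196]])),(ct,pl[[3,2,1,0,4]][[0,0,0,0,0]][:0],np.zeros((0,2)))],[.54,-.17,-.48])
E
```

```text
slot only [0.512  0.1763 0.3592] [-0.3028 -0.1718  0.0918  0.0037  0.0199  0.1721  0.1853  0.0044]
cover in tray frame
[[-0.0025  0.0752  0.065 ]
 [ 0.0024 -0.0719  0.065 ]
 [ 0.0755  0.0767  0.065 ]
 [ 0.0805 -0.0705  0.065 ]]
0.07 [[ 0.1105  0.0465  0.07  ]
 [ 0.1142 -0.0377  0.07  ]] [[ 0.1111  0.0436  0.07  ]
 [ 0.1115 -0.041   0.07  ]]
0.087 [[ 0.1053  0.0431  0.087 ]
 [ 0.1087 -0.0372  0.087 ]] [[ 0.1078  0.0398  0.087 ]
 [ 0.1082 -0.0433  0.087 ]]
yaw [np.float64(0.3927812797385482), np.float64(0.39306432022885973)] [np.float64(0.3788111111039882), np.float64(0.37719840808628624)]
[[-0.0033  0.0719  0.065 ]
 [-0.0009 -0.075   0.065 ]]
bar yaw 0.40263599005137873
disc [[0.0259 0.0224 0.046 ]]
fixture [ 0.5437 -0.1716 -0.4863] [-0.024  -2.0533 -2.6783 -0.2653  0.2992  1.392   2.4362  0.4991 -0.1758
  0.2118]
tbar top [[ 0.5949 -0.1737  0.126 ]
 [ 0.5697 -0.212   0.126 ]] [ 0.5823 -0.1928  0.126 ] -0.5795360078375925 [[ 0.5835 -0.1926  0.126 ]
 [ 0.5039 -0.1506  0.042 ]]
```

```bash
python3 - <<'E'
from h import *
import pickle
from station import robot
np.set_printoptions(precision=4,suppress=True)
ct=robot.calibration("top"); cf=pickle.load(open("pics/w_fix.pkl","rb"))
F=lambda a: np.array(a)/3.1+[205,0]-.35
fx=lambda a: np.array(a)/5+[280,170]-.4
print(cf["xyz"])
for P in (back(cf,F([[210,14],[35,188],[358,568],[531,418]]),.014),back(ct,fx([[125,422],[290,507],[457,160],[295,80]]),.014)):
    print(P,[np.linalg.norm(P[i]-P[(i+1)%4]) for i in range(4)],P.mean(0),[np.arctan2(*(P[b]-P[a])[1::-1]) for a,b in ((0,3),(1,2))])
print(back(cf,F([207,196]),.042),back(ct,fx([258,373]),.042))
# hinge/back
E
```

```text
[ 0.5392 -0.2075  0.4386]
[[ 0.4815 -0.0893  0.014 ]
 [ 0.4416 -0.1662  0.014 ]
 [ 0.6057 -0.2543  0.014 ]
 [ 0.6458 -0.1767  0.014 ]] [np.float64(0.0865755109051842), np.float64(0.18622088398520764), np.float64(0.08734476179121722), np.float64(0.18608645853266598)] [ 0.5436 -0.1716  0.014 ] [np.float64(-0.488974535475978), np.float64(-0.49309769593495706)]
[[ 0.4805 -0.0905  0.014 ]
 [ 0.438  -0.1695  0.014 ]
 [ 0.6055 -0.2572  0.014 ]
 [ 0.6466 -0.1786  0.014 ]] [np.float64(0.08969179548759389), np.float64(0.18910637384508902), np.float64(0.08871438828342545), np.float64(0.18803522444330448)] [ 0.5427 -0.174   0.014 ] [np.float64(-0.4875296595580657), np.float64(-0.4823596535112324)]
[[ 0.504  -0.1503  0.042 ]] [[ 0.5029 -0.152   0.042 ]]
```

```bash
python3 - <<'E'
import cv2
from h import *
from station import robot
im=cv2.imread("pics/scene0.png"); a=im[185:300,325:450]; a=cv2.resize(a,None,fx=5,fy=5,interpolation=cv2.INTER_CUBIC)
c=robot.calibration("scene"); p=np.array([.512,.1753,.38])
for z,col in ((.070,(0,0,255)),(.087,(0,255,0))):
    uv=(proj(c,T(p,[[.112,y,z] for y in (-.04,0,.04)]))-[325,185])*5
    print(uv)
    for q in uv: cv2.circle(a,tuple(int(v) for v in q),4,col,-1)
uv=(proj(c,T(p,[[0,-.07,.065],[0,.07,.065],[.078,-.07,.065],[.078,.07,.065]]))-[325,185])*5
for q in uv: cv2.circle(a,tuple(int(v) for v in q),4,(255,0,0),-1)
cv2.imwrite("pics/scene_z.png",a)
E
```

```text
[[279.0930504  356.29303272]
 [401.19601043 357.09319023]
 [523.13343364 357.89226296]]
[[287.5917042  318.08255722]
 [411.49966444 318.92088471]
 [535.2371512  319.75805881]]
```

View pics/scene_z.png

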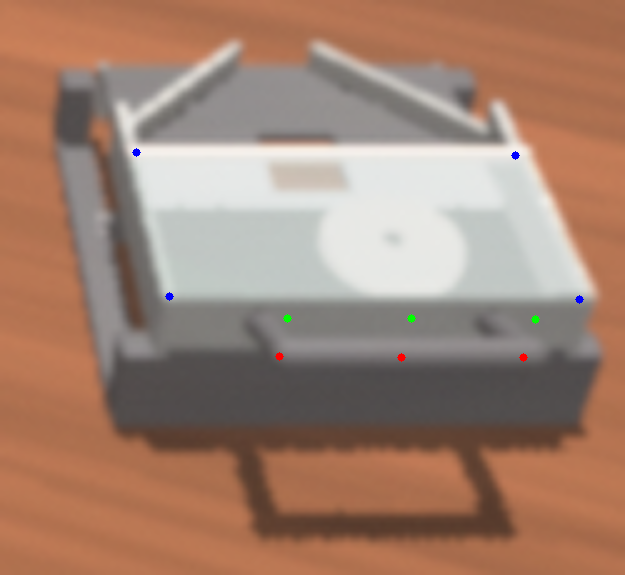

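Three views put the handle bar at z of about 0.072. That agrees with the "23 + 47" hinge geometry and not with the stated 87 mm. I'll do a joint fit to confirm.

```bash
python3 - <<'E'
from h import *
import pickle
from station import robot
np.set_printoptions(precision=4,suppress=True)
ct=robot.calibration("top"); cs=robot.calibration("scene"); cw=pickle.load(open("pics/w_tray.pkl","rb"))
W=lambda a: np.array(a)/3.2+[185,5]-.35
tr=lambda a: np.array(a)/3.7+[130,160]-.37
S=lambda a: np.array(a)/5+[325,185]-.4
sl=np.array([[-.042,.015,.04],[-.008,.015,.04],[-.008,-.015,.04],[-.042,-.015,.04]])
cov=np.array([[0,.0735,.065],[0,-.0735,.065],[.078,.0735,.065],[.078,-.0735,.065]])
ow=[(cw,sl,W([[204,262],[303,262],[303,353],[204,353]])),(cw,cov,W([[321,45],[333,527],[577,41],[566,524]]))]
ot=[(ct,cov[[0,1,3,2]],tr([[118,356],[338,265],[292,152],[73,243]]))]
os_=[(cs,cov,S([[528,147],[122,147],[592,298],[157,298]]))]
for n,o in (("w",ow),("t",ot),("s",os_),("all",ow+ot+os_)):
    p,f=fit(o,[.51,.175,.38]); print(n,p,f)
    
for poses in (None,):
  f=lambda v: np.concatenate([(proj(cw,T(p,[v[0],v[1],v[2]]))-W([684,285])).ravel(),(proj(ct,T(p,[v[0],v[1],v[2]]))-tr([158.5,143])).ravel(),(proj(cs,T(p,[v[0],v[1],v[2]]))-S([400,348])).ravel()])
  r=least_squares(f,[.112,0,.08]); print("handle local",r.x,r.fun)
  r=least_squares(lambda v:f([.112,v[0],v[1]]),[0,.08]); print("handle x=.112",r.x,r.fun)
print(T(p,[[.112,0,.071],[-.063,0,.04]]))
E
```

```text
w [0.5116 0.1772 0.3895] [-0.7138  0.1027 -0.3367 -0.7253  0.4243 -0.5396  0.6064  0.2607  0.2547
  0.8158 -0.2173  0.526   0.2085 -0.1254 -0.2874 -0.3701]
t [0.5099 0.1739 0.3787] [ 0.1214  0.3786  0.0676  0.1946 -0.1258 -0.1954 -0.0643 -0.3859]
s [0.5099 0.1742 0.3805] [-0.7957  1.3349  1.0964  0.7466 -0.6602 -0.2988  0.4831 -0.8656]
all [0.5113 0.1767 0.386 ] [-1.0773  0.3549 -0.7024 -0.3547 -0.032  -0.1798  0.1521  0.5064  0.0616
  1.2711 -0.8833  0.9145 -0.0154  0.645  -0.9798  0.2791 -1.0116 -0.004
 -1.2348 -0.6081 -1.6438 -0.8954 -1.4182 -0.6695  0.4147  1.9608  2.2328
  1.6486  0.9265  0.4349  1.9843  0.1922]
handle local [ 0.1113 -0.0001  0.0738] [-0.4399  1.8135 -1.1922  0.343   2.2686  0.1847]
handle x=.112 [-0.0001  0.0734] [ 0.1328  1.8554 -1.2567  0.0823  2.3143  0.647 ]
[[0.6151 0.2188 0.071 ]
 [0.453  0.1529 0.04  ]]
```

```bash
cat > tray.py <<'E'
from h import *
P0=np.array([.5105,.1755,.384]); HL=np.array([.112,0,.072]); TH=.35; D=.012
X=np.array([np.cos(P0[2]),np.sin(P0[2]),0]); Y=np.array([-np.sin(P0[2]),np.cos(P0[2]),0])
hinge=T(P0,[-.088,0,.023])[0]
def q4(r): q=r.as_quat(); return np.array([q[3],q[0],q[1],q[2]])
R0=R.from_rotvec(Y*TH)*rot(down(P0[2]))
H=T(P0,HL)[0]
G0=H+D*R0.apply([0,0,1])
def at(t,dp=np.zeros(3),dr=0):
    r=R.from_rotvec(-Y*t); return hinge+r.apply(G0+dp-hinge), q4(R.from_rotvec(Y*dr)*r*R0)
E
python3 - <<'E'
from tray import *
from station import robot
np.set_printoptions(precision=4,suppress=True)
p,q=at(0); print(p,H)
print(robot.inverse_kinematics(p+[0,0,.12],q))
for t in (0,.2,.4,.55,.65): print(t,at(t)[0],robot.inverse_kinematics(*at(t)))
E
```

```text
[0.6105 0.2159 0.0607] [0.6143 0.2175 0.072 ]
[-0.0197  0.7939 -0.661   1.2314  0.379   1.6054 -0.2739]
0 [0.6105 0.2159 0.0607] [-0.0232  0.9126 -0.6364  1.3089  0.4408  1.4294 -0.3047]
0.2 [0.6    0.2116 0.0989] [ 0.0254  0.7182 -0.6245  1.5186  0.4068  1.197  -0.3046]
0.4 [0.5826 0.2046 0.134 ] [ 0.0753  0.5225 -0.6162  1.7262  0.3659  0.9565 -0.2933]
0.55 [0.5655 0.1977 0.1576] [ 0.1219  0.3782 -0.6216  1.8808  0.3309  0.7716 -0.2775]
0.65 [0.5523 0.1924 0.1716] [ 0.1651  0.2846 -0.6388  1.9831  0.3043  0.6459 -0.2625]
```

```bash
python3 - <<'E'
from tray import *
from s1 import shot
from station import robot
np.set_printoptions(precision=4,suppress=True)
p,q=at(0)
robot.movep(p+[0,0,.12],q); shot("w_pre")
print(robot.move_l(p+[0,0,.035],.12,None,10)); robot.wait(.15); o=robot.get_obs(); print(o["tool_pos"],p,o["ft_force"],o["clock"]); shot("w_pre2")
E
```

```text
False
[0.6109 0.2161 0.0965] [0.6105 0.2159 0.0607] [-0.3438 -0.0252  0.3005] 6.8583
```

View pics/w_pre2.png

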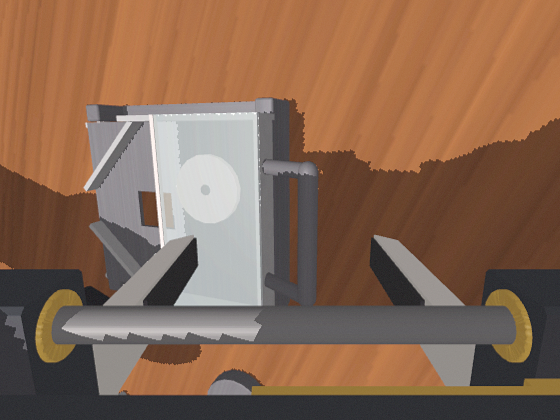

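View pics/w_pre.png

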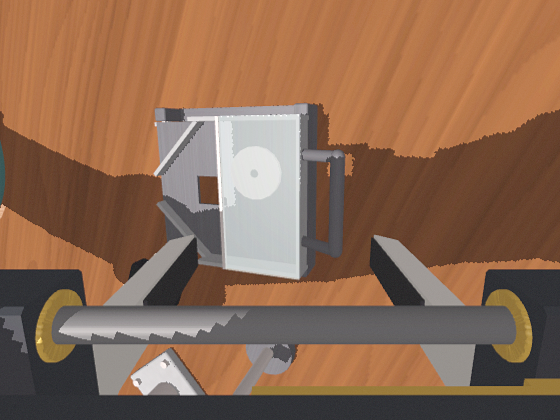

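```bash
python3 - <<'E'
from tray import *
import pickle,cv2
im=cv2.imread("pics/w_pre2.png"); c=pickle.load(open("pics/w_pre2.pkl","rb"))
a=cv2.resize(im[80:320,80:340],None,fx=2.5,fy=2.5,interpolation=cv2.INTER_CUBIC)
for z,col in ((.066,(255,0,0)),(.072,(0,0,255)),(.087,(0,255,0))):
    uv=(proj(c,T(P0,[[.112,y,z] for y in (-.04,0,.04)]))-[80,80]); print(z,uv+[80,80])
    for q in uv*2.5: cv2.circle(a,tuple(int(v) for v in q),3,col,-1)
for q in (proj(c,T(P0,[[-.042,.015,.04],[-.008,.015,.04],[-.008,-.015,.04],[0,.0735,.065],[0,-.0735,.065],[.078,.0735,.065]]))-[80,80])*2.5: cv2.circle(a,tuple(int(v) for v in q),3,(255,0,255),-1)
cv2.imwrite("pics/w_pre2z.png",a)
E
```

```text
0.066 [[305.23088376 297.20488537]
 [306.16719684 238.02332456]
 [307.18683616 173.5749607 ]]
0.072 [[302.52107594 301.47829867]
 [303.36339557 240.93722895]
 [304.28272474 174.86115858]]
0.087 [[295.11334948 313.16041001]
 [295.66807984 248.9347338 ]
 [296.27724499 178.40669439]]
```

View pics/w_pre2z.png

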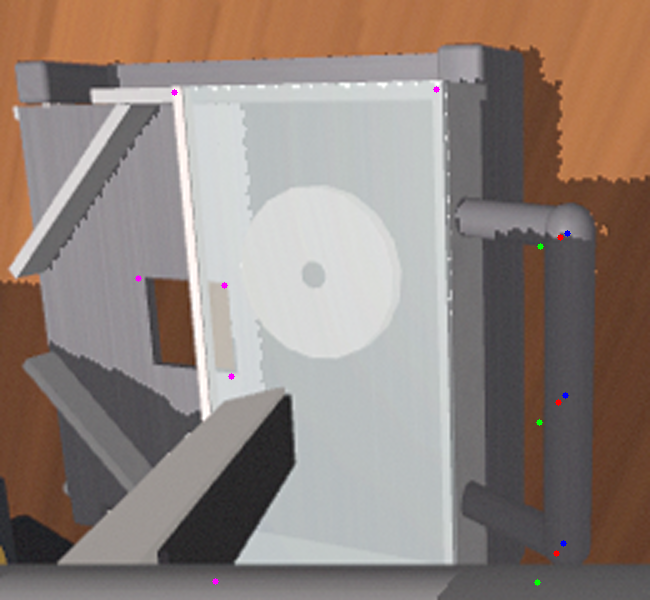

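```bash
python3 - <<'E'
from tray import *
import pickle,cv2
from station import robot
o=robot.get_obs(); c=robot.calibration("wrist")
L=np.array([[x,y,0] for y in (-.047,-.0595,.047,.0595) for x in (-.008,.008)])
print(np.c_[L,proj(c,o["tool_pos"]+rot(o["eef_rot"]).apply(L))])
im=cv2.imread("pics/w_pre2.png"); cv2.imwrite("pics/ft.png",cv2.resize(np.hstack([im[220:320,90:210],im[220:320,360:480]]),None,fx=3.2,fy=3.2,interpolation=cv2.INTER_CUBIC))
E
```

```text
[[-8.00000000e-03 -4.70000000e-02  0.00000000e+00  1.97837068e+02
   2.67319625e+02]
 [ 8.00000000e-03 -4.70000000e-02  0.00000000e+00  1.96166190e+02
   2.39502937e+02]
 [-8.00000000e-03 -5.95000000e-02  0.00000000e+00  1.75028017e+02
   2.67323615e+02]
 [ 8.00000000e-03 -5.95000000e-02  0.00000000e+00  1.72910070e+02
   2.39505378e+02]
 [-8.00000000e-03  4.70000000e-02  0.00000000e+00  3.69277327e+02
   2.67289633e+02]
 [ 8.00000000e-03  4.70000000e-02  0.00000000e+00  3.70965092e+02
   2.39484589e+02]
 [-8.00000000e-03  5.95000000e-02  0.00000000e+00  3.92064096e+02
   2.67285647e+02]
 [ 8.00000000e-03  5.95000000e-02  0.00000000e+00  3.94198048e+02
   2.39482150e+02]]
```

View pics/ft.png

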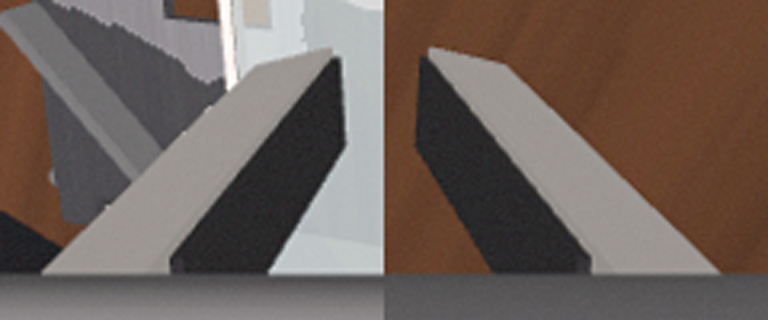

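```bash
python3 - <<'E'
from tray import *
import pickle
np.set_printoptions(precision=4,suppress=True)
c2=pickle.load(open("pics/w_pre2.pkl","rb")); cw=pickle.load(open("pics/w_tray.pkl","rb"))
W=lambda a: np.array(a)/3.2+[185,5]-.35
Z=lambda a: np.array(a)/2.5+[80,80]-.3
sl=np.array([[-.042,.015,.04],[-.008,.015,.04],[-.008,-.015,.04],[-.042,-.015,.04]])
cov=np.array([[0,.0735,.065],[0,-.0735,.065],[.078,.0735,.065],[.078,-.0735,.065]])
ow=[(cw,sl,W([[204,262],[303,262],[303,353],[204,353]])),(cw,cov,W([[321,45],[333,527],[577,41],[566,524]]))]
o2=[(c2,cov[[0,2]],Z([[178,87],[442,81]])),(c2,sl[[0,3]],Z([[147,279],[155,363]]))]
for o in (ow,o2,ow+o2):
    p,f=fit(o,[.51,.175,.38]); print(p,f)
f=lambda v: np.concatenate([(proj(cw,T(p,[v[0],v[1],v[2]]))-W([684,285])).ravel(),(proj(c2,T(p,[v[0],v[1],v[2]]))-Z([570,392])).ravel()])
for x in (None,):
  r=least_squares(f,[.112,0,.08]); print("handle",r.x,r.fun)
for z in (.066,.070,.074): print(z,proj(c2,T(p,[.112,0,z])),Z([570,392]),proj(cw,T(p,[.112,0,z])),W([684,285]))
E
```

```text
[0.5116 0.1772 0.3895] [-0.7138  0.1027 -0.3367 -0.7253  0.4243 -0.5396  0.6064  0.2607  0.2547
  0.8158 -0.2173  0.526   0.2085 -0.1254 -0.2874 -0.3701]
[0.5123 0.1777 0.3965] [ 0.486   0.3136  0.1982 -0.3977 -0.8406 -0.5739 -0.2593  1.0208]
[0.5118 0.1774 0.3913] [-0.5355  0.041  -0.1587 -0.8437  0.6459 -0.6551  0.8281  0.2     0.3497
  0.6662  0.1048  0.396   0.3146 -0.4264  0.0444 -0.6254  0.2424  0.3643
 -0.0955  0.3663 -1.3654 -0.8364 -0.9244  0.7329]
handle [0.1123 0.0006 0.0704] [ 0.1932  0.2707 -0.098  -0.1727]
0.066 [[309.1503 235.0841]] [307.7 236.5] [[396.9138  94.9475]] [398.4     93.7125]
0.07 [[307.3393 236.969 ]] [307.7 236.5] [[398.1735  94.5977]] [398.4     93.7125]
0.074 [[305.4643 238.9206]] [307.7 236.5] [[399.4614  94.24  ]] [398.4     93.7125]
```

The wrist-only fit gives a tray pose of (0.512, 0.177, yaw 0.39) and a handle height of 70 mm. The hand-eye check against the fingertips is good to under 1 px. Now I'll grip the handle.

```bash
sed -i 's/^P0=.*/P0=np.array([.5117,.1773,.390]); HL=np.array([.112,0,.070]); TH=.35; D=.0115/' tray.py; python3 - <<'E'
from tray import *
from s1 import shot
from station import robot
np.set_printoptions(precision=4,suppress=True)
p,q=at(0)
robot.move_l(p+[0,0,.03],.12,q); print(robot.move_l(p,.06,None,8)); robot.wait(.15); o=robot.get_obs(); print(o["tool_pos"],p,o["ft_force"]); shot("w_g0")
if abs(o["tool_pos"][2]-p[2])<.003:
    print(robot.grab()); robot.wait(.2); o=robot.get_obs(); print(o["tool_pos"],o["ft_force"],o["wrist_torque"],o["gripper_width"],o["clock"]); shot("w_g1")
E
```

```text
False
[0.6118 0.2185 0.0596] [0.6116 0.2184 0.0592] [-0.353   0.1438 -0.0436]
False
[0.6116 0.2184 0.0592] [-1.132   0.1399 -0.8587] [ 0.0563 -0.2532 -0.003 ] 0.010989911883554741 9.75
```

View pics/w_g1.png

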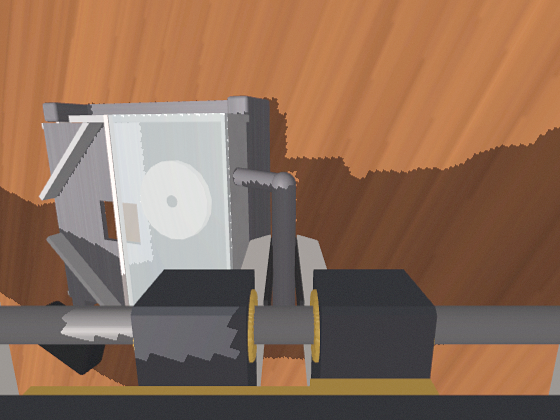

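The bar at (285,240) is pinched at an 11 mm opening, with hardly any side force. I'll lift along the arc.

```bash
python3 - <<'E'
from tray import *
from s1 import shot
from station import robot
np.set_printoptions(precision=4,suppress=True)
for t in (.06,.14,.22,.32,.43,.55):
    p,q=at(t); robot.move_l(p,.12,q,40); o=robot.get_obs(); f=o["ft_force"]; print(t,o["tool_pos"]-p,"fx",f@X,"fy",f@Y,"fz",f[2],o["gripper_width"],o["clock"])
    if np.linalg.norm(f)>35: break
robot.wait(.6); shot("w_l1")
import cv2
cv2.imwrite("pics/s_l1.png",robot.read_camera("scene")); cv2.imwrite("pics/t_l1.png",robot.read_camera("top"))
E
```

```text
0.06 [-0.0002 -0.0001  0.0006] fx -0.6548955628219757 fy 0.9229952149209231 fz -3.196813135111477 0.010742606535123487 10.2
0.14 [-0.0002 -0.0001  0.0004] fx 0.6946852942749165 fy 1.3648293704001515 fz -2.477711118958447 0.010620421653327878 10.4833
0.22 [-0.0001 -0.      0.0001] fx 0.24145573694874423 fy 0.8530306407185859 fz -2.9949142408581966 0.011019877296982943 10.7667
0.32 [ 0.0001 -0.0001 -0.0001] fx 0.687924558540836 fy 0.6916266061330067 fz -3.0377278695451873 0.010759512534412888 11.0833
0.43 [ 0.0002  0.     -0.0002] fx -0.22469422632900868 fy 1.2291565949315235 fz -3.819730446518158 0.010880556109678138 11.4167
0.55 [ 0.0002  0.     -0.0002] fx -0.6563588666973066 fy 0.5779668171994093 fz -3.8962457996731916 0.011154555513746386 11.7667
```

View pics/w_l1.png

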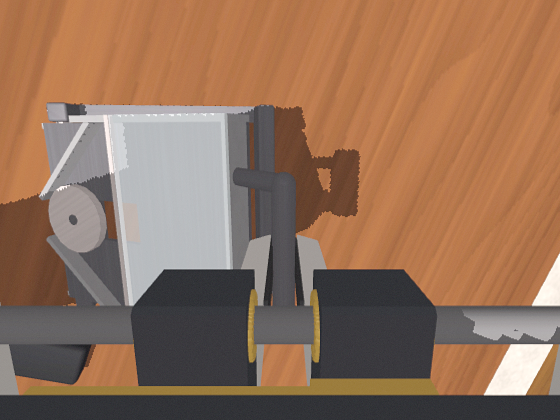

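View pics/s_l1.png

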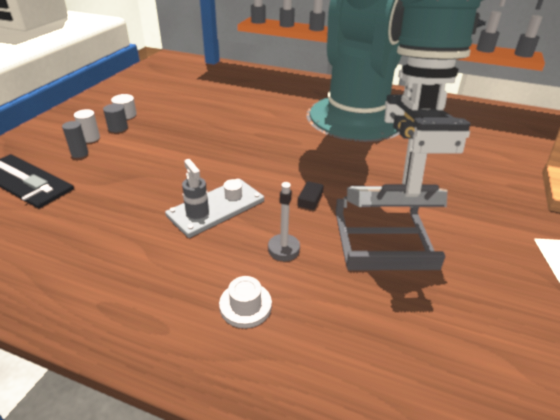

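The forces are tiny, and the wrist view shows the disc resting in the front corner at (75,219). I'll check its distance numerically, then lower.

```bash
python3 - <<'E'
from tray import *
from s1 import shot
import pickle
from station import robot
np.set_printoptions(precision=4,suppress=True)
c=pickle.load(open("pics/w_l1.pkl","rb")); 
def tl(L,t): return hinge+R.from_rotvec(-Y*t).apply(T(P0,L)-hinge)
print("pred dot if cornered",proj(c,tl([-.063,0,.046],.55)),"10mm back",proj(c,tl([-.053,0,.046],.55)))
for t in (.43,.32,.22,.14,.08,.04,.015,0):
    p,q=at(t); robot.move_l(p,.08,q,40); o=robot.get_obs(); f=o["ft_force"]; print(t,"fx",f@X,"fz",f[2],o["gripper_width"],o["clock"])
robot.wait(.2); shot("w_d1"); o=robot.get_obs(); print(o["tool_pos"]-at(0)[0],o["ft_force"],o["clock"])
E
```

```text
pred dot if cornered [[ 73.276  219.4864]] 10mm back [[ 83.3688 220.701 ]]
0.43 fx 0.4042366347317562 fz -1.9588075481902827 0.011083946521733988 13.1167
0.32 fx 0.713120719656891 fz -1.1017056491007164 0.010861889470507282 13.5417
0.22 fx 0.3996247701065074 fz -1.632194180401326 0.010927523761890157 13.9417
0.14 fx 0.41341156212812236 fz -2.1885868485279967 0.011182059146048246 14.2917
0.08 fx 0.7258366425852798 fz -3.1437587852064457 0.011207184757588624 14.5917
0.04 fx 0.8785873603537522 fz -3.0595043871154575 0.011157305399287065 14.8417
0.015 fx -1.2253020816953386 fz -3.0397045984936737 0.011194301134381681 15.0917
0 fx -0.8491340751276291 fz -3.3570760129755315 0.011319565189885916 15.3417
[-0.     -0.      0.0001] [-1.3861 -1.3337 -2.7203] 15.7417
```

View pics/w_d1.png

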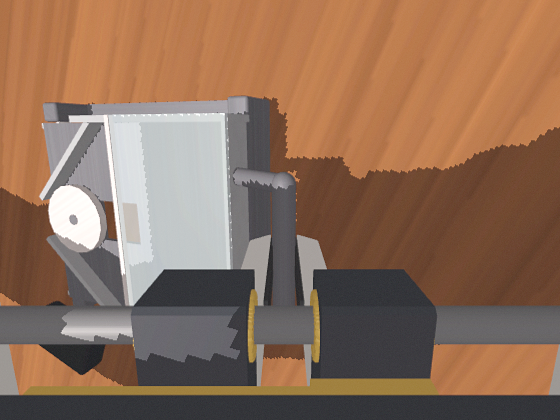

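The disc is still in the corner at (73,219). The tray's weight still seems to hang on the fingers, so I'll lower slightly until it is carried.

```bash
python3 - <<'E'
from tray import *
from s1 import shot
from station import robot
np.set_printoptions(precision=4,suppress=True)
for t in (-.004,-.008,-.012):
    p,q=at(t); robot.move_l(p,.03,q,25); robot.wait(.1); o=robot.get_obs(); f=o["ft_force"]; print(t,"fx",f@X,"fz",f[2],o["clock"])
    if f[2]>-.5: break
robot.open_gripper(); robot.wait(.1); o=robot.get_obs(); print(o["ft_force"],o["gripper_width"])
p,q=at(0); robot.move_l(p+[0,0,.10],.2,q); shot("w_d2"); print(robot.get_obs()["clock"])
E
```

```text
-0.004 fx -5.234709735663676 fz 7.142914408585234 16.0917
[-0.6425 -0.9425  0.8414] 0.09360973738656327
18.3583
```

View pics/w_d2.png

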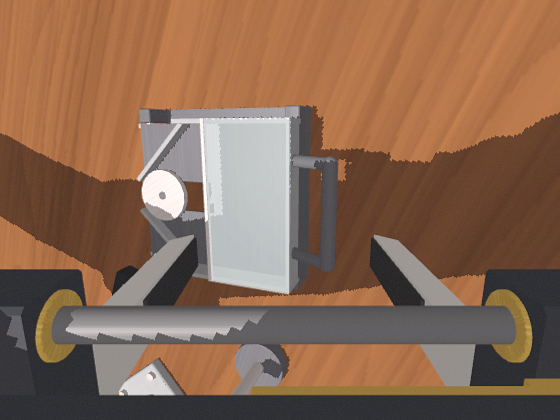

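```bash
python3 - <<'E'
from tray import *
from s1 import shot
from station import robot
np.set_printoptions(precision=4,suppress=True)
p=T(P0,[-.066,-.075,.17])[0]
print(robot.inverse_kinematics(p,down(P0[2])))
robot.movep(p,down(P0[2])); shot("w_disc"); print(robot.get_obs()["clock"])
import pickle; c=pickle.load(open("pics/w_disc.pkl","rb")); print(proj(c,T(P0,[-.063,0,.046])))
E
```

```text
[ 0.4648  0.3006 -0.8118  1.9665  0.2615  0.981  -0.0818]
19.4667
[[285.9441 117.8765]]
```

View pics/w_disc.png

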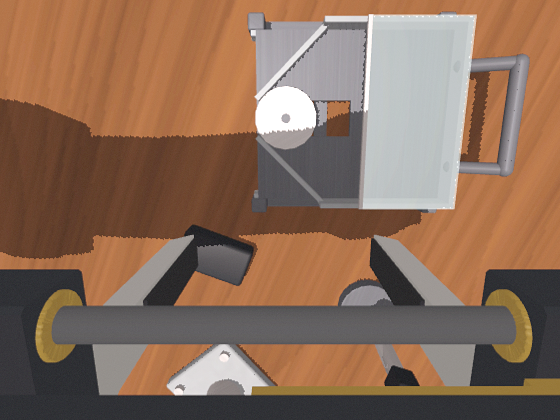

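The disc's dot is at (286,118), within 0.2 px of the predicted corner position. Fully open fingers span more than the slot allows (backs at ±59.5 mm). So I'll close with the tips just above the floor, centred on the disc.

```bash
python3 - <<'E'
from tray import *
from s1 import shot
from station import robot
np.set_printoptions(precision=4,suppress=True)
q=down(P0[2]); C=T(P0,[-.065,0,0])[0]
robot.movep(C+[0,0,.12],q); robot.move_l(C+[0,0,.055],.1); robot.wait(.1)
o=robot.get_obs(); f0=o["ft_force"]; print(o["tool_pos"]-C,f0)
print(robot.move_l(C+[0,0,.0413],.03,None,4)); robot.wait(.1); o=robot.get_obs(); print(o["tool_pos"]-C,o["ft_force"]); shot("w_dg0")
print(robot.get_obs()["clock"])
E
```

```text
[0.0004 0.0001 0.0556] [ 0.4504 -1.079   0.2324]
False
[0.0001 0.0001 0.0414] [-0.6323 -0.1973 -0.2532]
21.725
```

View pics/w_dg0.png

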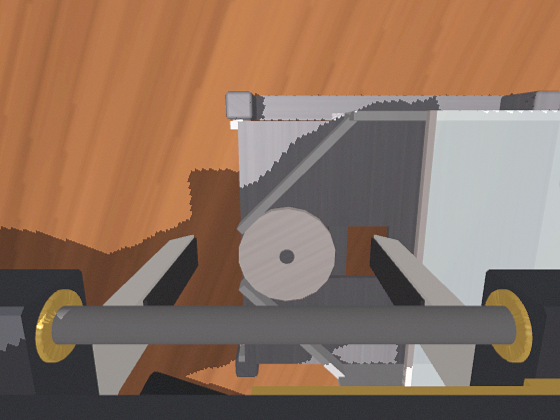

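```bash
python3 - <<'E'
from tray import *
from s1 import shot
from station import robot
np.set_printoptions(precision=4,suppress=True)
C=T(P0,[-.065,0,0])[0]
print(robot.grab()); robot.wait(.1); o=robot.get_obs(); print(o["tool_pos"]-C,o["ft_force"],o["gripper_width"],o["clock"])
robot.move_l(o["tool_pos"]+.002*X,.03); robot.wait(.15); o=robot.get_obs(); print((o["tool_pos"]-C)@X,o["ft_force"]@X,o["ft_force"],o["gripper_width"],o["clock"]); shot("w_dg1")
E
```

```text
False
[0.0014 0.0007 0.0418] [ 6.3293  2.1372 -0.6482] 0.050601023683952494 22.575
0.003275013366127583 0.722885475183452 [ 0.87   -0.215  -0.9082] 0.050771769057647166 22.9917
```

View pics/w_dg1.png

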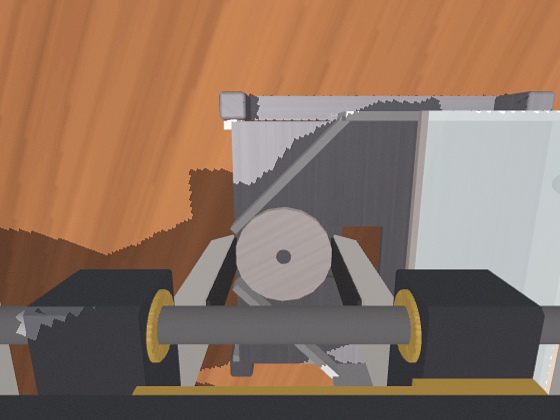

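```bash
python3 - <<'E'
from tray import *
from s1 import shot
from station import robot
np.set_printoptions(precision=4,suppress=True)
o=robot.get_obs(); c=robot.calibration("wrist"); print(proj(c,o["tool_pos"]+[0,0,.0045]))
p=o["tool_pos"]
robot.move_l(p+[0,0,.012],.04); robot.wait(.1); shot("w_dl0"); o=robot.get_obs(); print(o["ft_force"],o["gripper_width"])
robot.move_l(p+[0,0,.16],.15); robot.wait(.1); shot("w_dl1"); o=robot.get_obs(); print(o["tool_pos"],o["ft_force"],o["gripper_width"],o["clock"])
E
```

```text
[[283.9156 256.4864]]
[-0.5216  0.3658 -1.0842] 0.05064873350087375
[0.4546 0.154  0.2015] [-0.012  -1.1026 -0.0395] 0.05057548024806842 25.375
```

View pics/w_dl1.png

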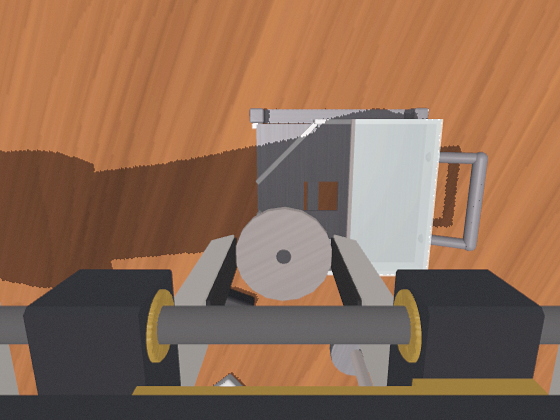

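The disc is held flat and centred in the jaws, with its dot at (284,256). I'll go over the fixture and re-measure the anvil with the wrist camera.

```bash
python3 - <<'E'
from h import *
from s1 import shot
from station import robot
np.set_printoptions(precision=4,suppress=True)
phi=-.487+np.pi/2; a=np.array([.504,-.1505]); xt=np.array([-np.sin(phi),np.cos(phi)])
p=np.r_[a-.085*xt,.22]
print(robot.inverse_kinematics(p,down(phi)),robot.inverse_kinematics(np.r_[a,.043],down(phi)))
robot.move_l([.4546,.154,.24],.2)
robot.move_l(p+[0,0,.02],.25,down(phi)); shot("w_anv"); o=robot.get_obs(); print(o["tool_pos"],o["q"],o["gripper_width"],o["clock"])
import pickle; c=pickle.load(open("pics/w_anv.pkl","rb")); print(proj(c,[[*a,.042]]))
E
```

```text
[ 0.8448  0.4854 -0.7881  1.6179  0.3641  1.1914  1.0616] [ 0.8082  0.5743 -0.723   1.9644  0.526   0.7979  0.8693]
[ 0.5791 -0.1897  0.2402] [ 0.8463  0.4657 -0.7907  1.595   0.3463  1.2265  1.0751] 0.05042680845979477 27.5333
[[282.3559 109.0561]]
```

View pics/w_anv.png

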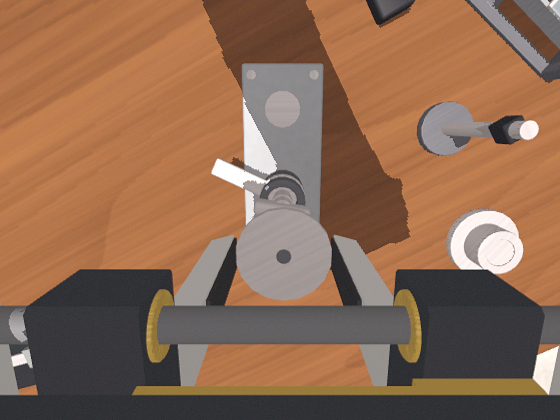

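The anvil is at (283,108.5), within 1 px of the prediction, so I'll place the disc.

```bash
python3 - <<'E'
from h import *
from s1 import shot
from station import robot
np.set_printoptions(precision=4,suppress=True)
phi=-.487+np.pi/2; a=np.array([.504,-.1505])
c=robot.calibration("wrist"); print(back(c,[283,108.6],.042))
robot.move_l([*a,.24],.25); robot.move_l([*a,.07],.15); robot.wait(.15); o=robot.get_obs(); print(o["tool_pos"],o["ft_force"])
print(robot.move_l([*a,.0425],.025,None,3)); robot.wait(.1); o=robot.get_obs(); print(o["tool_pos"],o["ft_force"],o["wrist_torque"],o["gripper_width"],o["clock"]); shot("w_pl0")
E
```

```text
[[ 0.5039 -0.1498  0.042 ]]
[ 0.5044 -0.1507  0.0706] [0.1861 0.3954 0.1605]
True
[ 0.5039 -0.1505  0.0435] [-1.0601 -0.2567  6.2208] [-0.0791 -0.0369 -0.0712] 0.05082022360683129 30.5417
```

View pics/w_pl0.png

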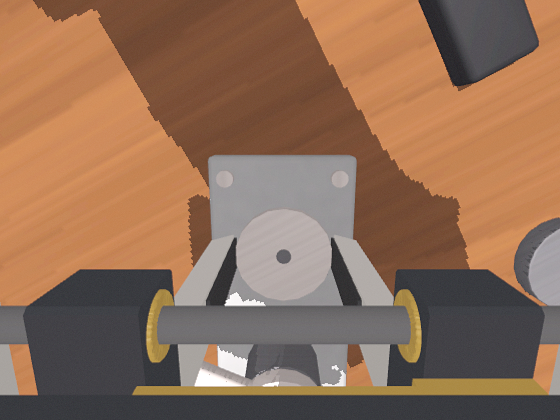

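Contact came at TCP z of 0.0435, exactly as predicted. I'll release and look.

```bash
python3 - <<'E'
from h import *
from s1 import shot
from station import robot
import cv2
np.set_printoptions(precision=4,suppress=True)
phi=-.487+np.pi/2; a=np.array([.504,-.1505]); xt=np.array([-np.sin(phi),np.cos(phi)])
robot.open_gripper(); robot.wait(.1); robot.move_l([*a,.17],.15); robot.move_l([*(a-.085*xt),.24],.25); shot("w_pl1"); print(robot.get_obs()["clock"])
E
python3 -c "
import cv2;im=cv2.imread('pics/w_pl1.png');cv2.imwrite('pics/w_pl1z.png',cv2.resize(im[40:240,190:370],None,fx=3,fy=3,interpolation=cv2.INTER_CUBIC))"
```

```text
33.4417
```

View pics/w_pl1z.png

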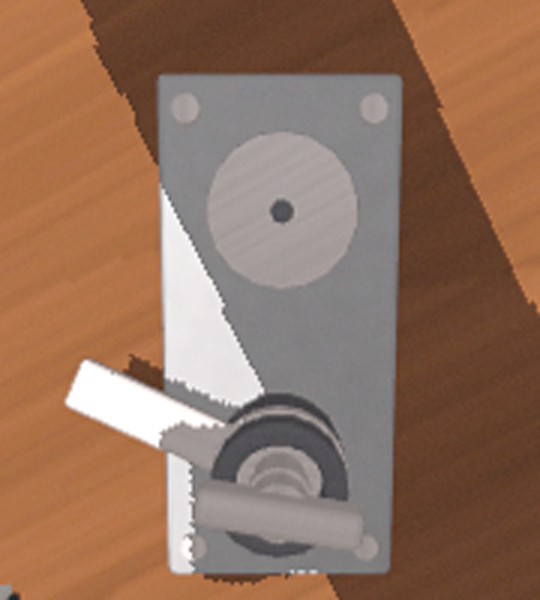

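```bash
python3 - <<'E'
from h import *
import pickle
from station import robot
np.set_printoptions(precision=4,suppress=True)
c=pickle.load(open("pics/w_pl1.pkl","rb")); Z=lambda a: np.array(a)/3+[190,40]-.33
print("disc",back(c,Z([282,211]),.048))
tb=back(c,Z([[206,500],[355,524]]),.126); d=tb[1]-tb[0]; print("tbar",tb,tb.mean(0),np.linalg.norm(d),"dir",np.arctan2(d[1],d[0]))
k=back(c,Z([[78,385]]),.056)-np.array([.5437+.045*np.cos(-.487),-.1716+.045*np.sin(-.487),.056]); print("keeper tip",np.linalg.norm(k[0,:2]),np.arctan2(k[0,1],k[0,0]))
print("to anvil dir",np.arctan2(-.1505+.1927,.504-.5835))
b=np.array([.5835,-.1927])
o=robot.get_obs(); print(o["q"])
# bar angle relative to fixture yaw; gripping
fy=-.487
for j in (.1,.15):
  for base in (0,np.pi):
    for jj in (j,1.3,1.36):
      phi=fy-jj+base; print(j,base,jj,robot.inverse_kinematics([*b,.10],down(phi)))
E
```

```text
disc [[ 0.5042 -0.1499  0.048 ]]
tbar [[ 0.5677 -0.2081  0.126 ]
 [ 0.594  -0.1736  0.126 ]] [ 0.5809 -0.1909  0.126 ] 0.04335567358336358 dir 0.920388476769907
keeper tip 0.07665492321470757 -2.4828841749953243
to anvil dir 2.6535959809899676
[ 0.8477  0.4676 -0.7922  1.5953  0.3472  1.2282  1.0746]
0.1 0 0.1 [ 0.5623  0.5438 -0.3922  1.7195  0.2497  0.9278 -0.5166]
0.1 0 1.3 [ 0.3897  0.5183 -0.1601  1.7259  0.1006  0.9054 -1.5988]
0.1 0 1.36 [ 0.3812  0.5176 -0.1487  1.7262  0.0934  0.9047 -1.6531]
0.1 3.141592653589793 0.1 [ 0.9594  0.7385 -0.9951  1.7062  0.6907  1.0895  2.2981]
0.1 3.141592653589793 1.3 [ 0.8209  0.6368 -0.7641  1.7105  0.5095  1.0038  1.2276]
0.1 3.141592653589793 1.36 [ 0.8139  0.6329 -0.7531  1.7107  0.5013  1.0006  1.1736]
0.15 0 0.15 [ 0.5547  0.5422 -0.3817  1.7198  0.2428  0.9264 -0.5612]
0.15 0 1.3 [ 0.3897  0.5183 -0.1601  1.7259  0.1006  0.9054 -1.5988]
0.15 0 1.36 [ 0.3812  0.5176 -0.1487  1.7262  0.0934  0.9047 -1.6531]
0.15 3.141592653589793 0.15 [ 0.9538  0.7332 -0.985   1.7063  0.6824  1.0849  2.2538]
0.15 3.141592653589793 1.3 [ 0.8209  0.6368 -0.7641  1.7105  0.5095  1.0038  1.2276]
0.15 3.141592653589793 1.36 [ 0.8139  0.6329 -0.7531  1.7107  0.5013  1.0006  1.1736]
```

The disc is 0.6 mm from the anvil's centre. The keeper joint reads about 0.16 from both the T-bar and the arm tip. Now I'll grip the T-bar and turn it clockwise.

```bash
python3 - <<'E'
from h import *
from s1 import shot
from station import robot
np.set_printoptions(precision=4,suppress=True)
b=np.array([.583,-.192]); phi=-.487-.158
robot.movep([*b,.20],down(phi)); robot.move_l([*b,.14],.15); robot.wait(.1); shot("w_t0")
print(robot.move_l([*b,.102],.08,None,8)); robot.wait(.1); o=robot.get_obs(); print(o["tool_pos"],o["ft_force"])
robot.grab(); robot.wait(.15); o=robot.get_obs(); print(o["tool_pos"],o["ft_force"],o["wrist_torque"],o["gripper_width"],o["clock"]); shot("w_t1")
E
```

```text
False
[ 0.5833 -0.192   0.1024] [ 0.1417 -0.0449  0.3051]
[ 0.5843 -0.193   0.1021] [10.3712 -5.7604 -8.3533] [-1.3106 -2.5235  0.0508] 0.016883294019357568 37.8167
```

View pics/w_t1.png

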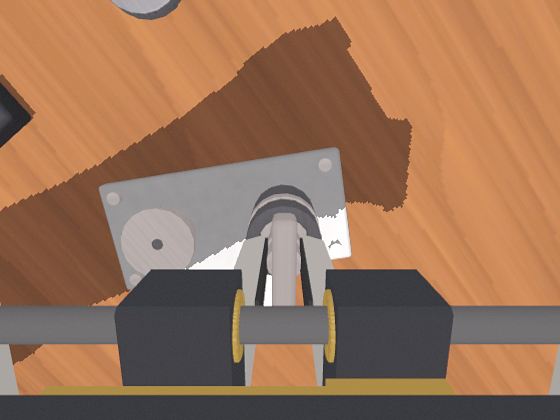

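The opening is 16.9 mm, not 12, so the tips are squeezing the round shaft below the bar. I'll reopen, go up to the bar itself and shift to the measured centre.

```bash
python3 - <<'E'
from h import *
from s1 import shot
from station import robot
np.set_printoptions(precision=4,suppress=True)
b=np.array([.5844,-.193]); phi=-.487-.158
robot.open_gripper(); robot.move_l([*b,.111],.08); robot.wait(.1); o=robot.get_obs(); print(o["tool_pos"],o["ft_force"])
robot.grab(); robot.wait(.15); o=robot.get_obs(); print(o["tool_pos"],o["ft_force"],o["wrist_torque"],o["gripper_width"],o["clock"]); shot("w_t2")
E
```

```text
[ 0.5845 -0.1931  0.1111] [ 0.4617 -0.9678 -0.2123]
[ 0.5844 -0.193   0.111 ] [ 0.8437 -0.3109  0.2758] [-0.0294 -0.0263  0.0047] 0.0162678324644066 40.9667
```

View pics/w_t2.png

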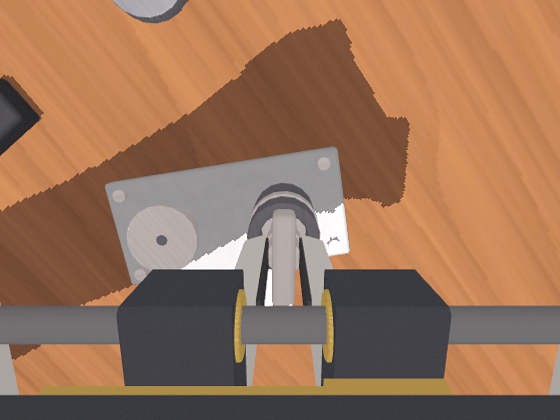

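```bash
python3 - <<'E'
from h import *
from s1 import shot
from station import robot
np.set_printoptions(precision=4,suppress=True)
b=np.array([.5844,-.193])
robot.open_gripper(); robot.move_l([*b,.1175],.08)
robot.grab(); robot.wait(.1); o=robot.get_obs(); print(o["tool_pos"],o["ft_force"],o["wrist_torque"],o["gripper_width"],o["clock"]); shot("w_t3")
E
python3 -c "
import cv2;im=cv2.imread('pics/w_t3.png');cv2.imwrite('pics/w_t3z.png',cv2.resize(im[160:320,200:380],None,fx=4,fy=3.7,interpolation=cv2.INTER_CUBIC))"
```

```text
[ 0.5844 -0.193   0.1175] [ 0.131  -0.6315  0.3555] [-0.0037 -0.1256 -0.0191] 0.011394422670265261 43.9917
```

View pics/w_t3z.png

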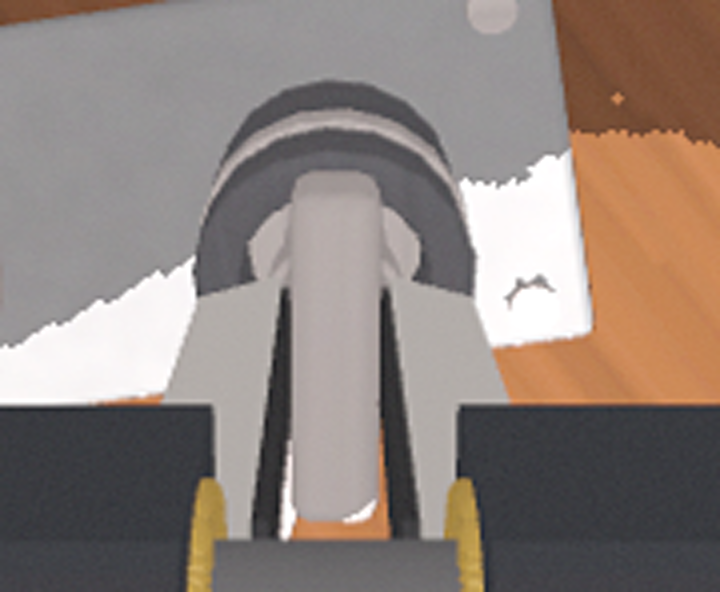

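At TCP z of 0.1175 the opening is 11.4 mm, so the bar itself is now gripped flat. Turning.

```bash
python3 - <<'E'
from h import *
from s1 import shot
from station import robot
np.set_printoptions(precision=4,suppress=True)
b=np.array([.5844,-.193]); fy=-.487
for j in (.25,.45,.65,.85,1.05,1.22,1.33):
    robot.movep([*b,.1175],down(fy-j)); o=robot.get_obs(); f=o["ft_force"]; print(j,o["tool_pos"][:2]-b,f,o["wrist_torque"][2],o["gripper_width"],o["clock"])
    if np.linalg.norm(f)>40 or abs(o["wrist_torque"][2])>1.5: break
shot("w_t4")
E
```

```text
0.25 [ 0.0001 -0.0001] [ 1.5688 -0.4629 -0.4679] -0.07302956659161605 0.011755795396225538 44.4417
0.45 [ 0.0002 -0.0002] [ 2.8754 -3.383  -3.3967] -0.09335979184173046 0.01148454060768088 44.7417
0.65 [ 0.0003 -0.0004] [ 4.6327 -2.4592 -4.6267] -0.06833266243888722 0.011696142921096013 45.0417
0.85 [ 0.0003 -0.0006] [ 4.7971 -4.4988 -3.7246] 0.004680025350123268 0.011754587833674652 45.3417
1.05 [ 0.0003 -0.0008] [ 5.5336 -6.0565 -4.8258] -0.043891391341884516 0.011538404142758434 45.6417
1.22 [ 0.0003 -0.001 ] [ 4.9246 -7.8599 -4.417 ] -0.016633357891011245 0.011833699924829655 45.9167
1.33 [ 0.0003 -0.001 ] [ 5.883  -7.6691 -4.5433] -0.07153897201123847 0.011553881665030567 46.1667
```

View pics/w_t4.png

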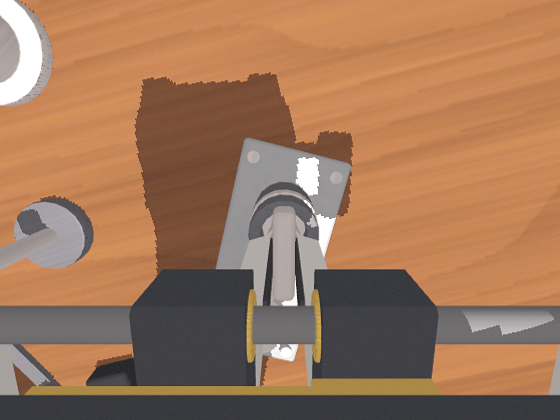

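```bash
python3 - <<'E'
from h import *
from s1 import shot
from station import robot
import cv2
np.set_printoptions(precision=4,suppress=True)
b=np.array([.5844,-.193]); fy=-.487
for j in (1.36,1.39,1.42):
    robot.movep([*b,.1175],down(fy-j)); robot.wait(.1); o=robot.get_obs(); print(j,o["ft_force"],o["wrist_torque"][2],o["clock"])
    if abs(o["wrist_torque"][2])>.35: break
robot.open_gripper(); robot.wait(.1); robot.move_l([*b,.22],.15)
robot.move_l([.56,-.30,.27],.25) ; o=robot.get_obs(); print(o["ft_force"],o["clock"])
shot("w_e"); cv2.imwrite("pics/s_e.png",robot.read_camera("scene")); cv2.imwrite("pics/t_e.png",robot.read_camera("top"))
E
```

```text
1.36 [ 4.9625 -7.3837 -4.6449] 0.01749348162078869 46.7167
1.39 [ 5.709  -6.9867 -4.8668] 0.33689557794643843 47.0667
1.42 [ 5.2861 -6.7736 -3.8951] 0.5560855124662908 47.4167
[-0.0986  0.8707 -0.4535] 50.2917
```

```bash
python3 -c "
import cv2,numpy as np
t=cv2.imread('pics/t_e.png');s=cv2.imread('pics/s_e.png')
a=cv2.resize(t[170:290,280:420],(467,400),interpolation=cv2.INTER_CUBIC);b=cv2.resize(s[140:260,150:250],(333,400),interpolation=cv2.INTER_CUBIC)
cv2.imwrite('pics/e.png',np.hstack([a,b]))"
```

```text
(no output)
```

View pics/e.png

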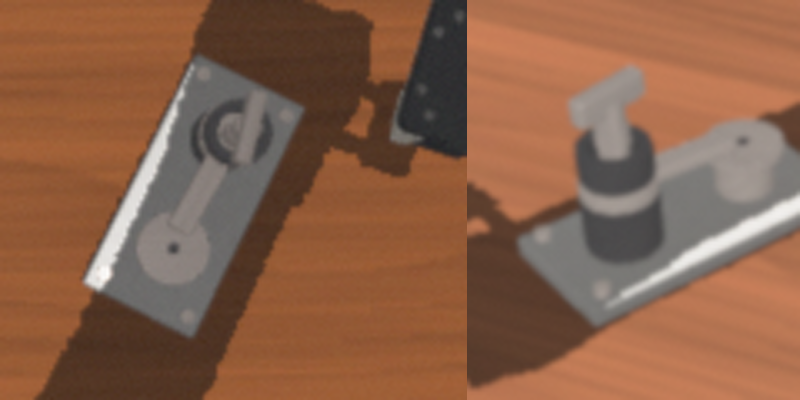

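View pics/w_e.png

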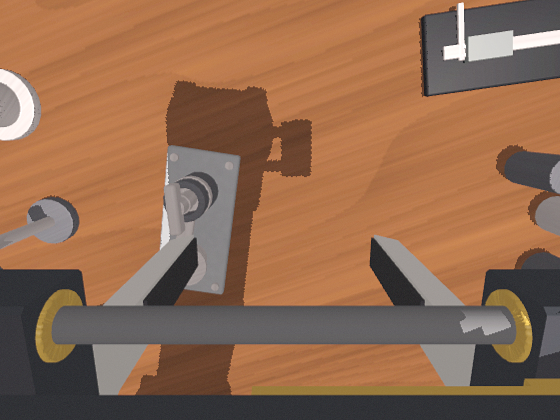

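View pics/s_e.png

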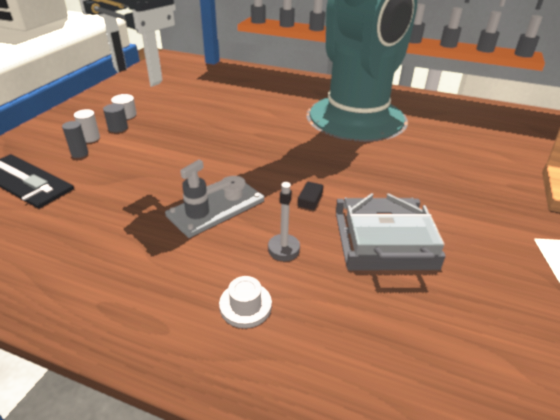

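The keeper arm lies over the disc's rim at its stop, the disc is centred on the anvil, and the tray is down. Stand, hub and case look unmoved and the arm is clear, so I'm handing in.

```bash
python3 - <<'E'
from h import *
from station import robot
np.set_printoptions(precision=4,suppress=True)
c=robot.calibration("top"); print(back(c,[332.2-.15,244.4-.15],.048),robot.get_obs()["clock"])
robot.job_done()
E
```

```text
[[ 0.5028 -0.1532  0.048 ]] 50.5917
the job is handed in; nothing more can be done
```

I finished the whole job and handed it in at 50.6 s of the 72 s allowed; no verdict was reported.

**What I did**
- **Tray:** I lifted it by the handle to 0.55 rad. The disc slid into the front corner by itself, and I lowered the tray onto its rest before letting go.
- **Disc:** I picked it out of the corner and laid it on the anvil. Contact came at the expected height.
- **Keeper:** I turned the T-bar clockwise until it hit its stop; wrist torque rose to about 0.56 N m beyond 1.36 rad.

**Last checks**
- **Disc position:** Right after release, the wrist camera put the disc about 0.6 mm from the anvil's centre. At the end, the top camera put it about 3 mm from the wrist camera's anvil position. That gap is mostly the 2 mm offset between the two cameras; against the top camera's own anvil reading it is about 1 mm. The limit is 8 mm.
- **Rest of the scene:** The final pictures show the keeper arm over the disc's rim and the tray down. The stand, hub and case look unmoved, and the arm is clear.

**What disagreed or went wrong**
- **Handle height:** The handle bar sits 70 mm above the bench, not the stated 87 mm. 70 mm fits the hinge geometry given, so I used that.
- **Finger slot:** The fully open fingers are too wide for the slot when centred on the disc, so I gripped the rim with the fingertips just above the tray floor.
- **T-bar grip:** The first two grips closed on the round shaft below the bar (16 to 17 mm opening). I reopened and gripped higher, at about 11 mm, before turning.

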